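# Shut the sample warmer's drawer and hold its lid half open

## Robot

A 6-joint arm with a two-finger parallel gripper is mounted at the origin on the work surface. World frame = base frame: x ahead of the robot, y to its left, z up, the work surface at z = 0. Lengths are in m, angles in rad, forces in N, time in s.
With the tool pointing down it reaches from about 0.275 to 0.825 m from the base axis. Payload 4.9 kg.
Tool frame: the origin (TCP) lies midway between the tips of the shut fingers; the grasp point (between the pads) lies 19 mm behind it (grip_point_offset is the distance from the TCP to the grasp point, in m); z points along the fingers, y is the line along which they close (so a half turn about z gives the same grasp; the last joint's range is limited). The gripper opens to 85 mm and grips with 20 to 120 N. Pads are 22 mm wide; open, the fingers measure 114 mm over their backs; the gripper's body (76 mm by 85 mm) begins 54 mm behind the grasp point. The pads swing forward as they close: fully open they stand 13 mm farther back than shut.
Start: joints at [-0.134, 0.326, -0.193, 1.052, 0, 1.437], TCP at [0.55, 0, 0.231] pointing down, gripper open.
Joint ranges: [-2.65, 2.65], [-0.97, 1.79], [-1.3, 1.35], [-1.93, 2.1], [-1.47, 1.37], [-3.14, 3.14]. Speed limits (rad/s): [2.57, 2.57, 3.14, 3.14, 3.14, 3.14].

## Interface

Orientations are given as a rotation vector (axis times angle).
In Python, from cell import * gives the robot as it stands. Calls block until the motion is done:
- movep(position, orientation): joint-space move of the TCP to a pose.
- move_l(position, velocity=0.15, rot=None, until_force=None): straight line of the TCP; rot=None keeps the orientation; velocity is the mean speed in m/s. With until_force (N) it stops when the force on the tool has changed by that much, and returns True; else False.
- set_joints(angles): joint-space move.
- let_go() and grab(newtons=None): open the fingers fully, or close them until they stop; newtons is the grip in N (None keeps the last).
- sleep(seconds).
- ik(position, orientation): joint angles nearest the present ones, or None.
- get_state(): the state.
- grab_frame(name): name is "scene" or "side" or "wrist"; returns a dict with "img" (384x512x3 uint8, red, green, blue), "fx", "fy", "cx", "cy" (pixels), "cam_to_world" (4x4, takes a point from camera to world coordinates); the wrist camera has in their place "T_tool_cam" (4x4, takes a point from camera to tool coordinates, whose origin is the TCP and whose axes are the flange's). Camera axes: x right, y down, z forward; pixel columns grow to the right and rows downward; lengths in m; the calibration is good to about 2 mm. The wrist camera is an equidistant fisheye: a pixel r from the principal point sees the ray r / f radians off the axis. A picture is of the moment at which its call begins: read the wrist's pose just before it. There is no depth.
A pose or a line that the arm cannot do raises MotionError and nothing moves.
- sign_off(): hands the job in; it is judged then, once.
Trained networks look in the newest picture that a camera, given by its name, has taken for a name from the list of things; names that differ only in an ending like _2 or _b are one class to them, and where a whole thing is asked for, a point or a joint stands for the part that bears it (a point fixed in the world has none). Each returns a list of dicts, best first, with "score" (0 to 1); they miss things now and then, are a little off and sometimes report something else, mostly with a low value. They report only what shows in the picture. A call takes as long as a camera call.
- spot_in(camera, name): "centre" ([column, row] in pixels, amid what is visible of it).
- silhouettes(camera, name): "mask" (384x512 bool, what is visible of it) and "centre" ([column, row] in pixels, amid what is visible of it).
- tip_of(camera, name): "centre" ([column, row] in pixels: a listed point, or the origin of a listed thing).
The state is a dict: "clock": time; "q": joint angles; "joint_velocities": joint speeds; "tau": joint torques, N m; "position": TCP position; "eef_rot": TCP orientation; "contact_force": force on the tool from outside, world axes, zero at the start; "wrist_torque": the same for the moment, N m; "finger_gap": opening from 0.0 (shut) to 1.0 (fully open); "grasp_force": force on a finger pad.
Only numpy, scipy, OpenCV 4.12 (cv2) and the standard library are available. Lean on these libraries where they do the work, as an engineer would, in place of code of your own. Each camera call takes 0.05 s, during which the arm holds its last target. There are 200 camera calls.

## Task

The sample dishes are loaded in the drawer of the steel sample warmer: push the drawer fully home, then lift the warmer's lid by its handle bar and hold it half open, at 45 degrees from shut, so that a colleague can look into the well. The lid falls shut if it is let go, so finish while still holding it by the bar at that angle; leave the bottle, the beaker and the white dish standing where they are.

Things in the scene. Friction and masses are not known exactly. Their poses are not given: they have to be found in the camera images.
- warmer: Steel benchtop sample warmer, fixed to the table, case 200 (x) by 240 (y) by 120 mm high, on its own 12 mm feet (included). Origin: centre of its underside, on the table. Its own x runs from the front (black control panel, towards the robot, -x) to the rear; its own z is up. The drawer comes out of its right side (its own -y); the lid covers its top and is hinged along the rear top edge (+x). The warmer stands at differing places and is turned up to 0.3 rad either way.
- drawer_handle (a point): Centre of the drawer's handle: a dark steel round bar about 10 mm thick and 110 mm long, level, along the warmer's x, 35 mm out from the drawer's flat front, 60 mm above the table. The drawer front is 190 mm wide and 60 mm high (22 to 82 mm above the table). With the drawer shut the handle is 165 mm from the warmer's centre line towards its -y, and the case side (at 120 mm) rises above it to 120 mm, the lid to 132 mm.
- drawer (a joint): How far the drawer is out, m: 0 = fully home (a firm stop), up to 0.12, along the warmer's own -y. It slides with about 1.5 N of friction and stays where it is left; it can be pushed by its handle or its front.
- lid: The lid. Origin: middle of the lid's hinge line: 100 mm behind (+x of) the warmer's centre, 120 mm above the table; the hinge line runs along the warmer's y. The lid is a flat steel plate 200 by 240 by 12 mm, with a 4 mm raised panel on its top.
- lid_angle (a joint): Lid angle, rad: 0 = shut and level, growing as the front edge rises and swings back; stop at 1.4. Weighs about 0.55 kg with the bar, swings freely and falls shut from any angle; 3 to 5 N up at the bar lifts it.
- lid_bar (a point): Handle bar of the lid: a black round bar 14 mm thick and 130 mm long, along the warmer's y, on two thin posts 110 mm apart. This point: the bar's centre. With the lid shut it is 165 mm in front (-x) of the hinge line and 57 mm above it (45 mm above the lid's top face at that place), 177 mm above the table. It moves with the lid on the arc about the hinge; being round, it can turn between the fingers.
- bottle: Bystander: clear plastic bottle with a cap, 64 mm across, 170 mm high. Origin: centre of its underside.
- beaker: Bystander: glass beaker, 72 mm across, 90 mm high. Origin: centre of its underside.
- dish: Bystander: white plastic weighing dish, 90 by 70 mm, 25 mm high. Origin: centre of its underside.

How it is judged:
By the outcome, as a careful person would: the job done as asked, in the order asked, and still so for the second after the job is handed in, while the arm keeps its last pose, push and grip.
It also fails if it takes over 58 s, if anything falls off the work surface, if the arm or the gripper's body presses on something with over 40 N, if the wrist force passes 120 N, or if a joint passes its speed limit or range.

## Working session

There is one attempt and no reset: what is moved stays moved. The work goes in short steps, each a Python script; the robot and the scene stay as the last script left them, time stands still between calls to the robot, and variables do not carry over. Pictures are saved under pics/ and viewed, at most 10 in all, crops included, and the job is handed in when it is done.

```bash
mkdir -p pics
python3 - <<'E'
from cell import *
import cv2,numpy as np
ims=[]
for c in ["scene","side"]:
    f=grab_frame(c); ims.append(f["img"])
    print(c,f["fx"],f["cx"],f["cy"],np.round(f["cam_to_world"],3).tolist())
    for n in ["drawer_handle","lid_bar","lid","warmer","bottle","beaker","dish"]:
        print(n,[(np.round(d["centre"],1).tolist(),round(d["score"],2)) for d in tip_of(c,n)[:2]])
im=np.vstack(ims)[:,:,::-1]
cv2.imwrite("pics/a.png",cv2.resize(np.hstack(ims)[:,:,::-1],(800,300)))
cv2.imwrite("pics/scene.png",ims[0][:,:,::-1]);cv2.imwrite("pics/side.png",ims[1][:,:,::-1])
print(get_state())
E
```

```text
scene 355.6026672334262 262.4217564067548 191.98872617658148 [[0.583, 0.574, -0.575, 1.224], [0.812, -0.395, 0.43, -0.508], [0.02, -0.717, -0.697, 0.911], [0.0, 0.0, 0.0, 1.0]]
drawer_handle [([213.0, 234.6], 0.8)]
lid_bar [([256.2, 165.8], 0.92)]
lid [([296.4, 208.7], 0.86)]
warmer [([270.0, 213.2], 0.92)]
bottle [([349.7, 177.8], 0.59)]
beaker [([326.0, 156.9], 0.92)]
dish [([138.3, 283.3], 0.95)]
side 362.57450938789236 252.03067509673434 189.40898323572424 [[-0.935, 0.213, -0.285, 0.893], [0.356, 0.574, -0.738, 0.823], [0.006, -0.791, -0.612, 0.843], [0.0, 0.0, 0.0, 1.0]]
drawer_handle [([227.3, 179.2], 0.69)]
lid_bar [([274.7, 181.4], 0.93)]
lid [([222.9, 205.3], 0.75)]
warmer []
bottle [([293.9, 330.7], 0.78), ([273.8, 178.7], 0.38)]
beaker [([353.7, 312.0], 0.61)]
dish [([213.2, 155.8], 0.72), ([274.0, 179.7], 0.33)]
{'clock': 0.8, 'q': array([-1.34155040e-01,  3.26166019e-01, -1.92587902e-01,  1.05199621e+00,
        2.63573663e-05,  1.43656847e+00]), 'joint_velocities': array([ 1.91482146e-03, -1.31936051e-04,  5.38561650e-04, -1.56445492e-03,
       -9.83163817e-04, -5.09188760e-05]), 'tau': array([ 6.71606158e-04, -4.43270659e+01,  2.62746298e+01,  8.26100513e-04,
       -2.64348937e-04,  4.23752596e-06]), 'position': array([5.50028648e-01, 4.03882825e-05, 2.31303960e-01]), 'eef_rot': array([2.22134590e+00, 2.22150767e+00, 7.69091760e-05]), 'contact_force': array([ 0.86154083,  0.07651544, -0.66750785]), 'wrist_torque': array([0.02649977, 0.06090815, 0.01567917]), 'grasp_force': 0.0, 'finger_gap': 1.0031916272106132}
```

View pics/scene.png

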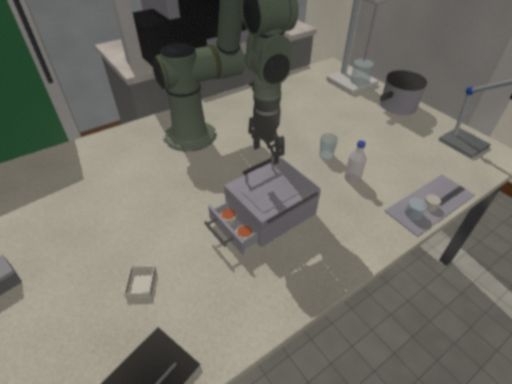

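View pics/side.png

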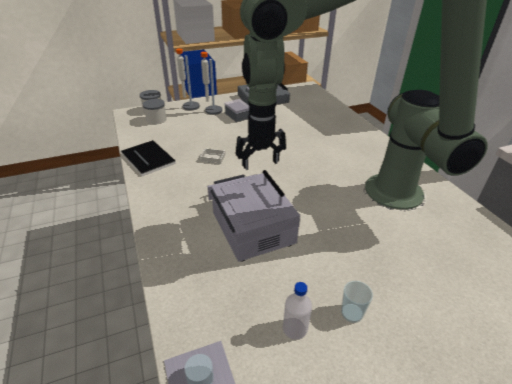

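The scene view shows the warmer at about (268,205) with its drawer out to the lower left (handle about (213,235)) and the gripper just above the bar at (262,168). The dish is at (141,283), and the bottle at (356,162) and beaker at (328,147) are clear on the far side. The side view agrees: bar at about (272,184), lid at (250,205).

```bash
cat > h.py <<'E'
from cell import *
import numpy as np, cv2
from scipy.optimize import least_squares
from scipy.spatial.transform import Rotation as R
def proj(f,p):
    T=np.linalg.inv(f["cam_to_world"]); c=T[:3,:3]@p+T[:3,3]
    return np.array([f["fx"]*c[0]/c[2]+f["cx"],f["fy"]*c[1]/c[2]+f["cy"]])
def w2(p,v):  # warmer->world; p=(x,y,yaw)
    return R.from_euler('z',p[2]).apply(v)+[p[0],p[1],0]
def pts(d,a=0):
    r=R.from_euler('y',a).apply([-.165,0,.057])
    return dict(lid_bar=r+[.1,0,.12],lid=np.array([.1,0,.12]),warmer=np.zeros(3),drawer_handle=np.array([0,-.165-d,.06]))
def measure():
    obs=[]
    for c in ["scene","side"]:
        f=grab_frame(c)
        for n in ["lid_bar","lid","warmer","drawer_handle"]:
            for d in tip_of(c,n)[:1]:
                if d["score"]>.5: obs.append((f,n,d["centre"],c))
    def res(p):
        P=pts(p[3]); return np.concatenate([proj(f,w2(p,P[n]))-u for f,n,u,c in obs])
    s=least_squares(res,[.6,0,0,.06],loss='soft_l1',f_scale=2)
    for (f,n,u,c),r in zip(obs,res(s.x).reshape(-1,2)): print(c,n,np.round(r,1))
    print("pose",np.round(s.x,4)); return s.x
E
python3 - <<'E'
from h import *
p=measure(); P=pts(p[3])
for n in P: print(n,np.round(w2(p,P[n]),3))
for n in ["bottle","beaker","dish"]:
  for c in ["scene","side"]:
    d=tip_of(c,n); f=grab_frame(c)
    if d:
        u=d[0]["centre"]; T=f["cam_to_world"]; r=T[:3,:3]@[(u[0]-f["cx"])/f["fx"],(u[1]-f["cy"])/f["fy"],1]; print(n,c,np.round(T[:3,3]-r*T[2,3]/r[2],3))
f=grab_frame("scene");im=f["img"][:,:,::-1].copy()
for x in(-.1,.1):
  for y in(-.12,.12):
    for z in(0.012,.132):
      cv2.circle(im,tuple(int(v) for v in proj(f,w2(p,[x,y,z]))),1,(0,0,255),-1)
for n in P: cv2.circle(im,tuple(int(v) for v in proj(f,w2(p,P[n]))),1,(0,255,0),-1)
for x in(-.055,.055): cv2.circle(im,tuple(int(v) for v in proj(f,w2(p,[x,-.165-p[3],.06]))),1,(255,0,0),-1)
cv2.imwrite("pics/b.png",cv2.resize(im[130:280,180:340],(800,750))[:600])
E
```

```text
scene lid_bar [ 1.4 -1.8]
scene lid [-2.6 -1. ]
scene warmer [-0.8  0.6]
scene drawer_handle [-0.6  0.5]
side lid_bar [-1.3 -2.1]
side lid [-1.8  1.5]
side warmer [1.8 1.5]
side drawer_handle [-0.   2.4]
pose [0.5772 0.0092 0.0444 0.0502]
lid_bar [0.512 0.006 0.177]
lid [0.677 0.014 0.12 ]
warmer [0.577 0.009 0.   ]
drawer_handle [ 0.587 -0.206  0.06 ]
bottle scene [0.61  0.372 0.   ]
bottle side [0.605 0.385 0.   ]
beaker scene [0.442 0.398 0.   ]
beaker side [0.442 0.4   0.   ]
dish scene [ 0.577 -0.455  0.   ]
dish side [ 0.572 -0.468  0.   ]
```

View pics/b.png

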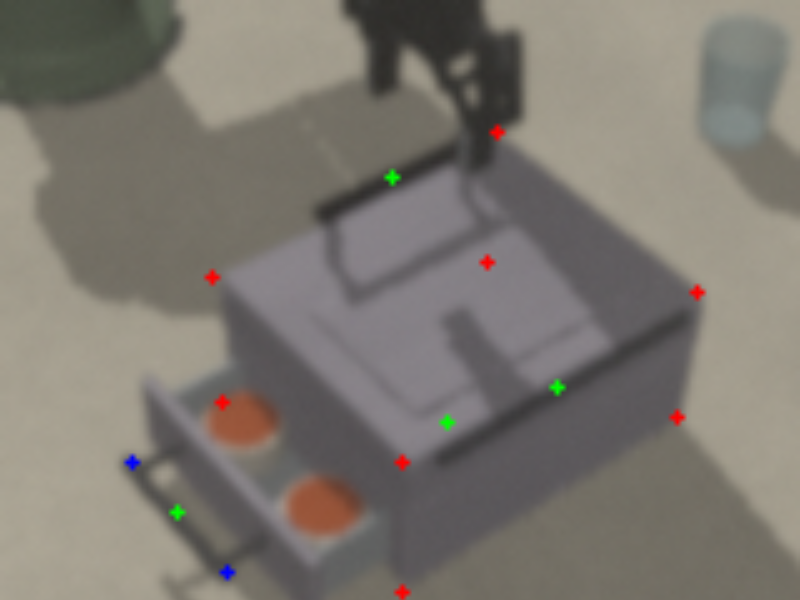

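The overlay fits: bar centre at (392,178), handle ends and case corners all within 1–3 px. Next I push the drawer by its handle with the fingers shut.

Run:
```python
from h import *
p=[.5772,.0092,.0444]
rot=(R.from_euler('z',p[2])*R.from_rotvec([2.2214,2.2214,0])).as_rotvec()
move_l([.55,0,.26]); movep(w2(p,[0,-.27,.26]),rot); grab(30)
move_l(w2(p,[0,-.27,.045]),.15)
hit=move_l(w2(p,[0,-.15,.045]),.04,until_force=12)
s=get_state(); print(hit,s["clock"],np.round(s["contact_force"],1), R.from_euler('z',-p[2]).apply(s["position"]-[p[0],p[1],0]))
f=grab_frame("scene"); cv2.imwrite("pics/c.png",cv2.resize(f["img"][130:280,160:360,::-1],(800,600)))
measure()
```

```text
True 7.7333 [-0.2 -1.7  1.6] [ 0.00022984 -0.17882334  0.04508142]
scene lid_bar [ 1.9 -0.5]
scene lid [-2.  -2.7]
scene warmer [-1.2 -0.8]
scene drawer_handle [0.3 0.5]
side lid [-1.5  1.9]
side warmer [-0.7 -1.3]
pose [ 0.5762  0.012   0.0555 -0.0019]
```

View pics/c.png

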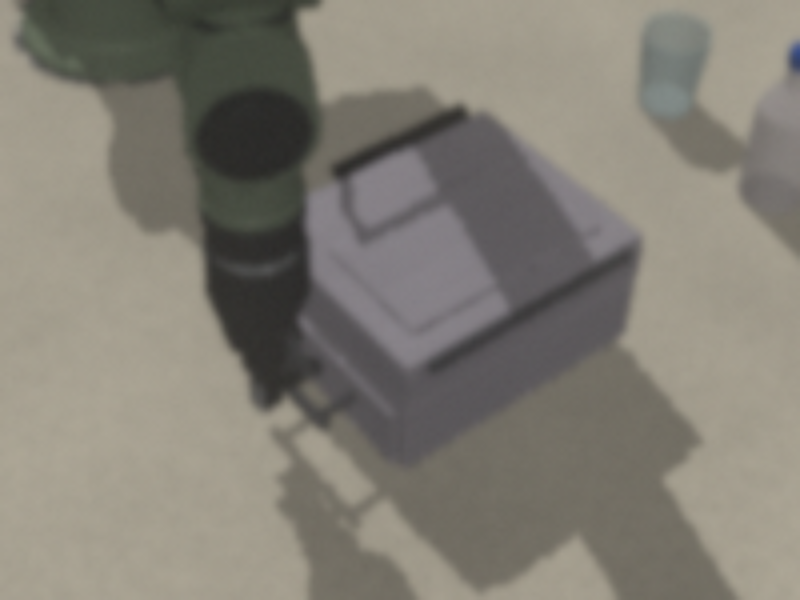

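Drawer is home: the fingers stopped on a firm 12 N contact, 45 mm past first touch, and the drawer gap is gone in the picture. I'll re-press briefly to confirm, then move above the bar for a close look.

Run:
```python
from h import *
p=[.577,.0106,.05]
rot=(R.from_euler('z',p[2])*R.from_rotvec([2.2214,2.2214,0])).as_rotvec()
L=lambda: R.from_euler('z',-p[2]).apply(get_state()["position"]-[p[0],p[1],0])
a=L(); hit=move_l(w2(p,a+[0,.03,0]),.03,until_force=20); print(hit,a,L())
move_l(w2(p,[0,-.25,.045]),.15); let_go(); move_l(w2(p,[0,-.25,.27]),.25)
movep(w2(p,[-.065,0,.27]),rot)
s=get_state(); f=grab_frame("wrist"); im=f["img"]
T=np.eye(4);T[:3,:3]=R.from_rotvec(s["eef_rot"]).as_matrix();T[:3,3]=s["position"];C=T@f["T_tool_cam"]
def ray(u,z):
    d=(np.array(u)-[f["cx"],f["cy"]])/f["fx"];r=np.linalg.norm(d);v=C[:3,:3]@np.r_[d/r*np.sin(r),np.cos(r)]
    return C[:3,3]+v*(z-C[2,3])/v[2]
for d in tip_of("wrist","lid_bar"): print(d["centre"],d["score"],ray(d["centre"],.177),"pred",w2(p,[-.065,0,.177]))
for d in silhouettes("wrist","lid_bar")[:1]: pass
cv2.imwrite("pics/d.png",im[:,:,::-1])
print(s["clock"],s["contact_force"]); measure()
```

```text
True [-0.00103802 -0.18029986  0.04439153] [-0.00110796 -0.18043155  0.04453915]
[257.8, 190.3] 0.68 [0.51156238 0.01053802 0.177     ] pred [0.51208123 0.00735135 0.177     ]
12.175 [-0.05570871 -0.53786537  0.86212874]
scene lid_bar [-0.3 -0.6]
scene lid [-32.8  49.1]
scene warmer [1.2 3.4]
scene drawer_handle [0.7 1.3]
side lid_bar [1.4 1.2]
side lid [0.6 3.5]
side warmer [ 1.  -0.6]
pose [0.5764 0.013  0.0711 0.0095]
```

View pics/d.png

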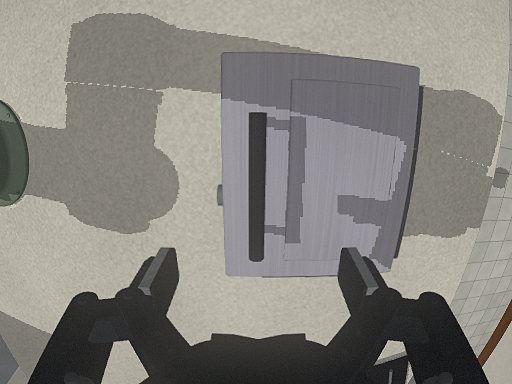

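The wrist view shows the bar centred at (257,187), midway between the fingertips (175 and 340) and parallel to the pads. The drawer doesn't stick out beyond the bottom edge. Bar is within 3 mm of the estimate, so I grasp.

Run:
```python
from h import *
b=np.array([.5118,.009,.177])
move_l(b+[0,0,.06],.15); hit=move_l(b-[0,0,.019],.08,until_force=8); print(hit)
f0=get_state()["contact_force"]; grab(40)
s=get_state(); print(s["clock"],s["position"],s["finger_gap"],s["grasp_force"],"dF",s["contact_force"]-f0)
f=grab_frame("side"); cv2.imwrite("pics/e.png",cv2.resize(f["img"][110:260,170:370,::-1],(800,600)))
```

```text
False
14.9833 [0.5115526  0.00897696 0.15813816] 0.14616351848667739 38.95267903804779 dF [-0.85939322 -1.00110396  2.58943229]
```

View pics/e.png

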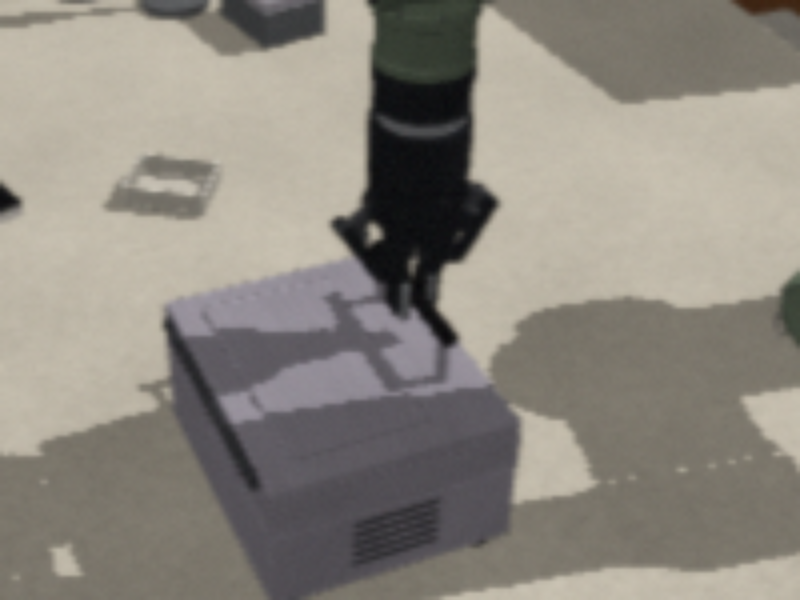

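The bar is held between the pads: gap about 12 mm, 39 N on the pad, little side force. Now the arc about the hinge.

Run:
```python
from h import *
s=get_state(); p0=s["position"]; Z=R.from_euler('z',.05); r0=np.array([-.165,0,.057])
for d in range(5,50,5):
    r=R.from_euler('y',np.radians(d)).apply(r0)-r0
    move_l(p0+Z.apply(r),.05)
    s=get_state(); print(d,round(s["clock"],1),np.round(s["contact_force"],1),round(s["grasp_force"],1),round(s["finger_gap"],3))
    if np.linalg.norm(s["contact_force"])>30: print("stop");break
for c in ["scene","side"]:
    f=grab_frame(c); cv2.imwrite(f"pics/f_{c}.png",cv2.resize(f["img"][80:280,150:390,::-1],(720,600)))
    for n in ["lid_bar","lid"]: 
        for t in tip_of(c,n)[:1]: print(c,n,t["centre"],round(t["score"],2))
    for a in (40,45,50): print(a,[np.round(proj(f,w2([.5772,.0100,.05],pts(0,np.radians(a))["lid_bar"])),1)])
    for m in silhouettes(c,"lid")[:1]: np.save(f"m_{c}.npy",m["mask"])
```

```text
5 15.5 [-0.2 -1.  -4.7] 39.0 0.149
10 15.9 [-4.  -2.3 -1.5] 39.2 0.146
15 16.4 [-6.9 -2.5  0.2] 39.1 0.145
20 16.9 [-7.9 -3.5  0.6] 39.0 0.146
25 17.3 [-10.4  -5.2   4.6] 39.1 0.148
30 17.8 [-12.1  -2.9   7.4] 39.1 0.148
35 18.2 [-14.3  -4.6  12.6] 39.1 0.148
40 18.7 [-13.3  -3.9  14.8] 41.0 0.147
45 19.2 [-8.9 -4.2 12.1] 41.5 0.145
scene lid_bar [274.8, 156.1] 0.61
scene lid [295.9, 210.1] 0.64
40 [array([275.2, 154.1])]
45 [array([278.3, 154.4])]
50 [array([281.6, 155.2])]
side lid_bar [245.5, 161.0] 0.58
side lid [222.0, 205.1] 0.76
40 [array([249.7, 162.1])]
45 [array([245.4, 161. ])]
50 [array([240.8, 160.3])]
```

View pics/f_side.png

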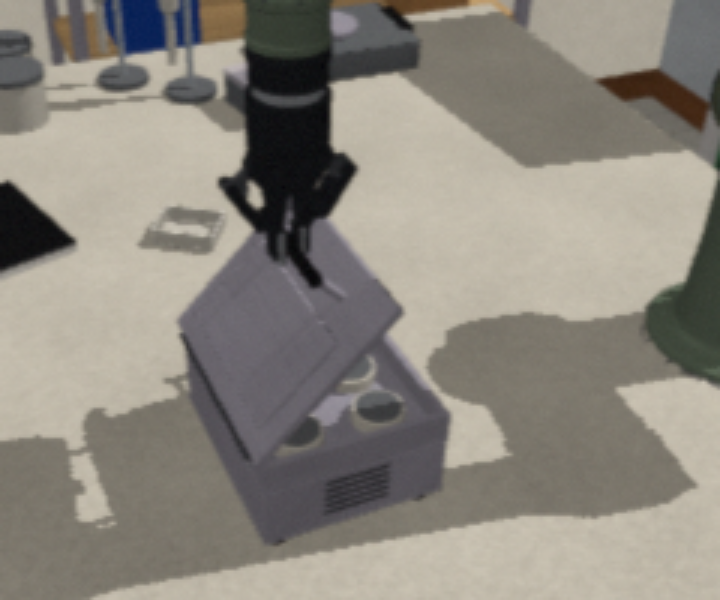

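View pics/f_scene.png

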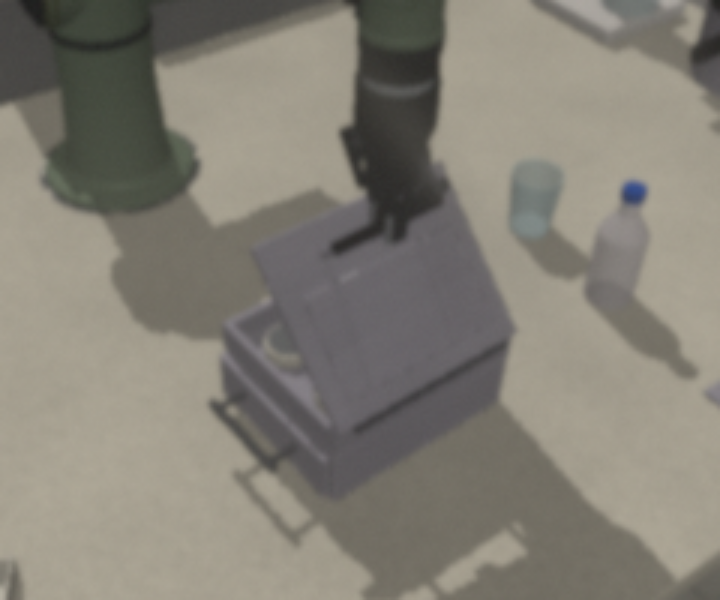

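Both views show the lid about half open with the bar between the pads, and the drawer shut. I check the angle against the lid's front corners: side (284,184), scene (235,163) and (298,136).

Run:
```python
from h import *
s=get_state(); print(s["clock"],s["position"],np.round(s["contact_force"],1))
p=[.5772,.0105,.05]; b=s["position"]+[0,0,.019]
h=w2(p,[.1,0,.12]); v=R.from_euler('z',-.05).apply(b-h); print("bar rel hinge",v,"r",np.hypot(v[0],v[2]),"ang from dir",np.degrees(np.pi-np.arctan2(v[2],v[0])-np.arctan2(.057,.165)))
r=.17457; print("angle from x only",np.degrees(np.arccos(-v[0]/r)-np.arctan2(.057,.165)))
obs=[("side",.12,(284.3,184)),("scene",-.12,(235,162.7)),("scene",.12,(297.7,136))]
F={c:grab_frame(c) for c in("side","scene")}
for c,y,u in obs:
  for a in(40,45,50):
    q=[np.round(proj(F[c],w2(p,R.from_euler('y',np.radians(a)).apply([-.2,y,z])+[.1,0,.12])),1).tolist() for z in(0,.012)]
    print(c,u,a,q)
# silhouette fit
yy,xx=np.mgrid[:384,:512]
for c in F:
    m=silhouettes(c,"lid")
    if not m: continue
    m=m[0]["mask"]; best=[]
    for a in np.arange(38,53,1):
        q=np.array([proj(F[c],w2(p,R.from_euler('y',np.radians(a)).apply([x,y,z])+[.1,0,.12])) for x in(-.2,0) for y in(-.12,.12) for z in(0,.012)])
        h_=cv2.convexHull(q.astype(np.float32)); k=np.zeros((384,512),np.uint8); cv2.fillConvexPoly(k,np.round(h_*16).astype(int),1,shift=4)
        best.append((round((m&(k>0)).sum()/(m|(k>0)).sum(),3),int(a)))
    print(c,sorted(best)[::-1][:5])
```

```text
19.5583 [0.60037669 0.01239847 0.26134684] [-8.8 -3.9 11.5]
bar rel hinge [-0.07675739  0.00073775  0.16034684] r 0.17777178139794395 ang from dir 45.362043662685494
angle from x only 44.85793328311262
side (284.3, 184) 40 [[288.8, 186.2], [286.5, 184.1]]
side (284.3, 184) 45 [[285.3, 183.4], [282.6, 181.6]]
side (284.3, 184) 50 [[281.2, 181.0], [278.3, 179.4]]
scene (235, 162.7) 40 [[229.3, 164.5], [230.7, 163.4]]
scene (235, 162.7) 45 [[231.4, 163.1], [233.0, 162.4]]
scene (235, 162.7) 50 [[233.9, 162.2], [235.7, 161.8]]
scene (297.7, 136) 40 [[291.0, 135.5], [292.8, 134.2]]
scene (297.7, 136) 45 [[293.8, 133.8], [295.8, 132.8]]
scene (297.7, 136) 50 [[296.8, 132.6], [299.1, 131.9]]
side [(np.float64(0.887), 43), (np.float64(0.886), 45), (np.float64(0.885), 44), (np.float64(0.878), 46), (np.float64(0.873), 42)]
scene [(np.float64(0.882), 50), (np.float64(0.88), 49), (np.float64(0.877), 51), (np.float64(0.877), 48), (np.float64(0.877), 47)]
```

The bar's position relative to the hinge gives 45°, and the image checks average to the same. The hold is steady, so I hand in.

Run:
```python
from h import *
sleep(.5); s=get_state(); print(s["clock"],s["position"],np.round(s["contact_force"],1),s["grasp_force"])
print(sign_off())
```

```text
20.2583 [0.60036136 0.01239084 0.26131141] [-8.9 -4.3 11.6] 41.496954560279846
the job is handed in; nothing more can be done
None
```

The drawer is pushed fully home and the lid is held by its bar at about 45° (my estimates ranged from 40° to 50° and centred on 45°); I handed in at 20 s and never moved near the bottle, beaker or dish.

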